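Roll the canister up the reader ramp and scan it

TASK

With the fingertips, push the steel canister slowly up the sloping feed ramp and over the crest until it settles in the seat against the stop, then press the green button on the reader right down and let it come up again. Do not grasp or lift the canister, push it gently, and keep the fingers on it so that it never rolls freely up or back down the slope. Leave everything else standing where it is.

Things in the scene. Friction and masses are not known exactly. Their poses are not given: they have to be found in the camera images.
- canister: The canister: a loose solid-walled steel cylinder with a ribbed blue cap at one end, 50 mm diameter, 90 mm long, about 0.25 kg, lying on its side. Origin at its centre (25 mm above whatever it lies on); its own y axis is the cylinder's axis, which starts about across the ramp. It rolls easily.
- ramp: The fixed white and grey feed ramp with the reader at its top end. Origin on the table surface on the ramp's centre line; own x points up the ramp, y to the left of that, z up. In mm along x: lip -153 to -147 (18 high), level landing to -60, slope up to the crest at 50, slope down to the stop's face at 105, reader housing to 178. 118 wide over its side rails.
- landing (a point): Middle of the level landing at the foot of the ramp, on its running surface, 8 mm above the table, 103 mm down the ramp from the ramp's origin. The canister starts within 16 mm of here, lying across the ramp. The slope begins 43 mm further up. The side rails, 102 mm apart inside, stand 14 mm above the running surface all along.
- crest (a point): The crest of the ramp on its centre line: 50 mm up the ramp from its origin, 23.5 mm above the table. Below it the surface climbs at 8 degrees over 110 mm; beyond it, it falls at 8 degrees for 55 mm to the face of the stop (52 mm high, 12 mm thick), so a canister pushed past the crest rolls the last 30 mm into the seat by itself and stays.
- seat (a point): Where the canister's centre lies when it rests in the seat against the stop: 80 mm up the ramp (x) from the ramp's origin, on its centre line, 44.5 mm above the table. Axes as the ramp's.
- scan_button_top (a point): Centre of the upper face of the green push button (32 mm diameter) on top of the reader housing (62 mm along the ramp, 100 mm wide, 60 mm high), 147 mm up the ramp (x) from the ramp's origin, on its centre line; pressed straight down.
- scan_button (a joint): Travel of the green button: 0 up, 0.006 m fully down; a spring brings it back. Fully down takes about 4 N.
- cup_blue: Specimen cup with blue lid, 55 mm diameter, 72 mm high, loose, standing on the table beside the ramp; origin at the centre of its underside. To be left alone.
- timer: White bench timer 64 x 62 x 22 mm lying on the table, loose; origin under its centre. To be left alone.
- label_roll: White roll of blank labels, 72 mm diameter, 30 mm high, loose; origin under its centre. To be left alone.
- tube_gold: Sample tube with gold cap lying on the table, 17 mm thick, 88 mm long along its own y, loose; origin under its centre. To be left alone.
- dropper: Brown dropper bottle with black top, 33 mm diameter, 106 mm high, standing, loose; origin under its centre. To be left alone.
There are look-alikes about, which are no part of the job. What is shaped like the canister but red is not meant.

How it is judged:
By the outcome, as a careful person would: the job done as asked, in the order asked, and still so for the second after the job is handed in, with the robot touching nothing.
It also fails if it takes over 54 s, if anything falls off the work surface, if the arm or the gripper's body presses on something with over 40 N, if the wrist force passes 120 N, or if a joint passes its speed limit or range.

ROBOT

A 6-joint arm with a two-finger parallel gripper is mounted at the origin on a cart in front of the work surface, level with it; the furniture and walls round the work are solid. World frame = base frame: x ahead of the robot, y to its left, z up, the work surface at z = 0. Lengths are in m, angles in rad, forces in N, time in s.
With the tool pointing down it reaches from about 0.3 to 0.775 m from the base axis. Payload 14.6 kg.
Tool frame: the origin (TCP) lies on the centre line of the jaws, within the pads' length; the fingertips stand 11 mm ahead of it and the grasp point (between the pads) lies 8 mm behind it; y points along the fingers, x is the direction in which the jaws open and shut, and the axes are right-handed (so a half turn about y gives the same grasp; the last joint's range is limited). The gripper opens to 94 mm and grips with 3 to 60 N. Pads are 16 mm wide; open, the fingers measure 119 mm over their backs; the gripper's body (75 mm by 177 mm) begins 78 mm behind the grasp point.
Start: joints at [-1.335, 0.3, 1.521, -0, 1.321, -0.067], TCP at [0.164, -0.525, 0.181] pointing down, gripper open.
Joint ranges: [-3.03, 3.03], [-0.79, 2.21], [0.23, 2.52], [-1.04, 4.18], [0, 3.07], [-2.55, 2.55]. Speed limits (rad/s): [2.22, 2.22, 2.57, 3.14, 3.14, 3.14].

INTERFACE

Orientations are given as [roll, pitch, yaw] about the fixed x, y, z axes, in that order (R = Rz(yaw) Ry(pitch) Rx(roll)).
In Python, from station import ctrl, imaging gives the robot as it stands. The module is installed in compiled form; this text tells all that it offers.
- The arm moves only by the tool apply_moves, never from a script. Its argument "deltas" is a list of rows, each an object with "dp": the shift along the tool's x, y, z in m, a list of three; "roll": the turn about the tool's y in rad; "grip": the closure, from -1 (fully open) to 1 (shut). In form: [{"dp": [tx, ty, tz], "roll": roll, "grip": grip}, ...]. A call has 1 to 10 rows; each row shifts and turns the commanded pose from where the row before left it, along the tool's axes as they then stand; what a row does not reach is not made up. A row lasts 1/8 s, in which the tool goes at most 62.5 mm and 10.7 degrees, less where a joint would pass 70% of its speed; a pose out of reach is approached as far as the arm can. A call with a gripper value outside its range is refused whole. The fingers move at their own pace and stop on an object; "newtons" is the grip in N (left out, the last holds). Time passes only in rows, so rows that do not move let the fingers close. It gives the time, the measured TCP pose, the force and the opening at its end, in the units of the state.
- ctrl.get_obs(): the state, without advancing time (a new reading comes with each control period).
- imaging.camera(name): name is "side" or "top"; returns the picture (384x512x3 uint8, blue, green, red); there is no depth.
- imaging.camera_info(name): a dict with "K" (3x3 intrinsics, pixels), "world_from_camera" (4x4, takes a point from camera to world coordinates). Camera axes: x right, y down, z forward; pixel columns grow to the right and rows downward; lengths in m; the calibration is good to about 2 mm. A picture is of the moment at which its call begins. camera_info takes no time and is no camera call.
- ctrl.hand_in(): hands the job in, once; it reports no verdict.
The state is a dict: "time_s": time; "qpos": joint angles; "joint_vel": joint speeds; "tau": joint torques, N m; "ee_pos": TCP position; "eef_rot": TCP orientation; "force": force on the tool from outside, world axes, zero at the start; "moment": the same for the moment, N m; "grip_width": finger opening in m.
Only numpy, scipy, OpenCV 4.12 (cv2) and the standard library are available. Lean on these libraries where they do the work, as an engineer would, in place of code of your own. Each camera call takes 0.05 s, during which the arm holds its last target. There are 200 camera calls.

## Working session

There is one attempt and no reset: what is moved stays moved. The work goes in short steps, Python scripts to look and compute and a tool call to move; the robot and the scene stay as the last step left them, time stands still between calls to the robot, and variables do not carry over. Pictures are saved under pics/ and viewed, about 8 in all and at most 12, crops included, and the job is handed in when it is done.

Besides the shell and the picture viewer there is one more tool, called after ">>>" as name([rows], argument=value, ...), one row to a line, values as JSON. apply_moves: Moves the arm, as the interface text tells. Its arguments: {"type":"object","properties":{"deltas":{"type":"array"},"newtons":{"type":"number"}},"required":["deltas"]}

```bash
mkdir -p pics; python3 - <<'E'
from station import ctrl, imaging
import cv2, numpy as np
np.set_printoptions(precision=4,suppress=True)
for n in("top","side"):
    im=imaging.camera(n); cv2.imwrite(f"pics/{n}0.png",im)
    i=imaging.camera_info(n); print(n,i["K"],i["world_from_camera"])
o=ctrl.get_obs(); print({k:o[k] for k in("time_s","ee_pos","eef_rot","force","grip_width")})
E
```

```text
top [[454.7297   0.     256.6511]
 [  0.     454.7297 191.8102]
 [  0.       0.       1.    ]] [[ 0.0147 -0.9786  0.2053  0.289 ]
 [-0.9999 -0.0143  0.0032  0.2475]
 [-0.0002 -0.2053 -0.9787  1.1786]
 [ 0.      0.      0.      1.    ]]
side [[375.1766   0.     253.9738]
 [  0.     375.1766 195.0129]
 [  0.       0.       1.    ]] [[-0.9936 -0.0375  0.1068  0.4194]
 [-0.1132  0.3384 -0.9342  1.0706]
 [-0.0011 -0.9402 -0.3405  0.3942]
 [ 0.      0.      0.      1.    ]]
{'time_s': 0.1, 'ee_pos': array([ 0.1639, -0.5247,  0.1805]), 'eef_rot': array([-1.5707,  0.001 , -1.2681]), 'force': array([-0.0867,  0.8192,  0.0225]), 'grip_width': 0.09443313793540059}
```

View pics/top0.png

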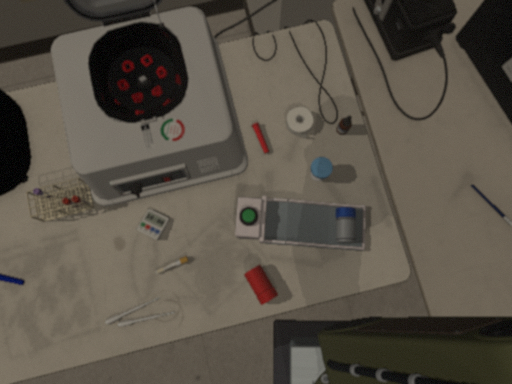

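View pics/side0.png

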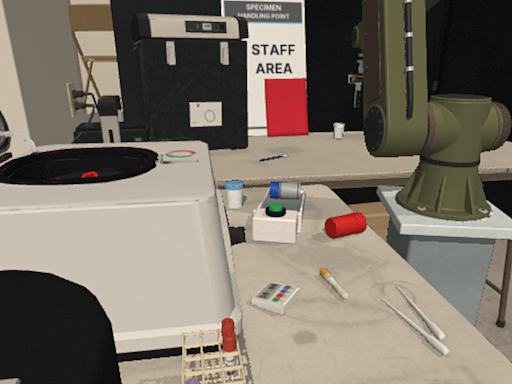

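The top view shows the blue-capped steel canister at about (345,224) on the ramp landing. The red look-alike is at (261,285), off the ramp. The green button is at (249,216), and up the ramp is to the left in the image, which is world +y. The blue-capped one fits the description, so I'll confirm it in a crop and measure.

```bash
cat > h.py <<'E'
import numpy as np, cv2
from station import ctrl, imaging
np.set_printoptions(precision=4,suppress=True)
def ray(n,uv,z):
    i=imaging.camera_info(n); T=i["world_from_camera"]
    d=T[:3,:3]@np.linalg.inv(i["K"])@[*uv,1.]; c=T[:3,3]
    return c+d*(z-c[2])/d[2]
def proj(n,p):
    i=imaging.camera_info(n); T=i["world_from_camera"]
    q=i["K"]@(T[:3,:3].T@(np.asarray(p)-T[:3,3])); return q[:2]/q[2]
def blobs(im,lo,hi,box,amin=30):
    u0,v0,u1,v1=box
    m=cv2.inRange(cv2.cvtColor(im,cv2.COLOR_BGR2HSV),lo,hi); k=np.zeros_like(m); k[v0:v1,u0:u1]=m[v0:v1,u0:u1]
    cs=cv2.findContours(k,cv2.RETR_EXTERNAL,cv2.CHAIN_APPROX_NONE)[0]
    return [(cv2.contourArea(c),cv2.minAreaRect(c),c) for c in cs if cv2.contourArea(c)>amin]
E
python3 - <<'E'
from h import *
t=cv2.imread("pics/top0.png"); s=cv2.imread("pics/side0.png")
for nm,im,lo,hi,box in(("green top",t,(45,80,30),(85,255,255),(230,190,270,240)),("green side",s,(45,80,30),(85,255,255),(250,190,300,230)),
  ("blue top",t,(105,110,40),(130,255,255),(325,195,370,250)),("blue side",s,(105,110,40),(130,255,255),(262,170,310,210))):
    for a,r,c in blobs(im,lo,hi,box,20): print(nm,a,r)
a=cv2.resize(t[185:260,225:380],None,fx=5,fy=5,interpolation=cv2.INTER_CUBIC)
cv2.imwrite("pics/crop0.png",cv2.convertScaleAbs(a,alpha=1.6))
E
```

```text
green top 139.5 ((248.5, 215.0), (13.0, 14.0), 0.0)
green side 98.0 ((275.0, 207.0), (8.0, 14.0), 90.0)
blue top 128.0 ((345.0, 212.0), (8.0, 18.0), 90.0)
blue side 113.0 ((274.0, 189.5), (15.0, 8.0), 90.0)
```

View pics/crop0.png

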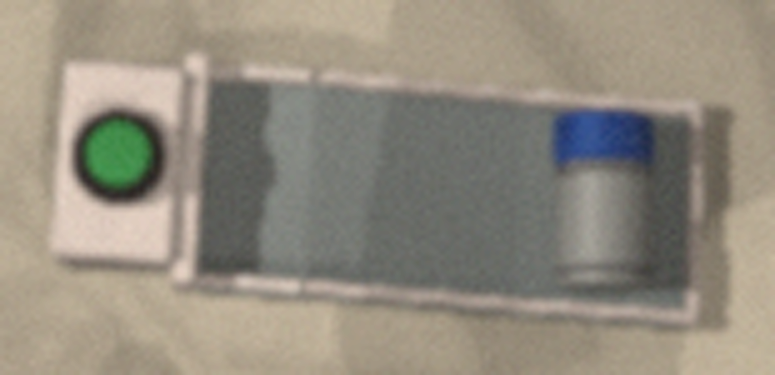

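The crop confirms it. The blue-capped grey cylinder spans crop x 553–655, y 110–287, lying across the landing. The lip is at crop x≈695, the stop at about 190–205, and the button at (118,155).

```bash
python3 - <<'E'
from h import *
f=lambda x,y:(225+(x+.5)/5-.5,185+(y+.5)/5-.5)
# button by two views
def cam(n,uv):
    T=imaging.camera_info(n)["world_from_camera"];d=ray(n,uv,0)-T[:3,3];return T[:3,3],d/np.linalg.norm(d)
c1,d1=cam("top",(248.5,215));c2,d2=cam("side",(275,207))
s=np.linalg.lstsq(np.c_[d1,-d2],c2-c1,rcond=None)[0];print("btn 2view",c1+s[0]*d1,c2+s[1]*d2)
B=ray("top",(248.5,215),.066);print("btn",B)
L1,L2=ray("top",f(702,103),.022),ray("top",f(693,322),.022);print("lip corners",L1,L2,np.linalg.norm(L1-L2))
S1,S2=ray("top",f(197,57),.052),ray("top",f(185,285),.052);print("stop",S1,S2,np.linalg.norm(S1-S2))
Lm=(L1+L2)/2;ax=(B-Lm)[:2];print("lip-btn len (0.300)",np.linalg.norm(ax),"yaw",np.degrees(np.arctan2(ax[1],ax[0])))
for a,b in((L1,S1),(L2,S2)):
  d=(b-a)[:2];print("rail yaw",np.degrees(np.arctan2(d[1],d[0])),np.linalg.norm(d))
for nm,p,z in(("canL",(553,197),.033),("canR",(654,197),.033),("cap end",(605,110),.05),("foot end",(605,287),.05)):print(nm,ray("top",f(*p),z))
yaw=np.arctan2(ax[1],ax[0]);u=np.array([np.cos(yaw),np.sin(yaw)]);O=(B[:2]-.147*u+Lm[:2]+.152*u)/2;print("origin",O,"u",u)
C=(ray("top",f(553,197),.033)+ray("top",f(654,197),.033))[:2]/2
v=np.array([-u[1],u[0]]);print("can in ramp",(C-O)@u,(C-O)@v)
for nm,x,z in(("can",(C-O)@u,.033),("crest",.05,.0235),("seat",.08,.0445),("btn",.147,.066)):print(nm,O+x*u)
E
```

```text
btn 2view [0.4621 0.2703 0.0751] [0.4624 0.2703 0.0752]
btn [0.4635 0.2704 0.066 ]
lip corners [ 0.5004 -0.0291  0.022 ] [ 0.3876 -0.0206  0.022 ] 0.1130708776170261
stop [0.5148 0.2325 0.052 ] [0.3996 0.2371 0.052 ] 0.11525330296555045
lip-btn len (0.300) 0.29593638316201165 yaw 86.22516561425373
rail yaw 86.84875359408109 0.261916698968197
rail yaw 87.33533976929347 0.2580184652477517
canL [0.4488 0.0508 0.033 ]
canR [ 0.4496 -0.0004  0.033 ]
cap end [0.491  0.0266 0.05  ]
foot end [0.4019 0.0289 0.05  ]
origin [0.4539 0.1253] u [0.0658 0.9978]
can in ramp -0.10019198946962328 -0.001876202900239183
can [0.4473 0.0253]
crest [0.4572 0.1752]
seat [0.4592 0.2051]
btn [0.4636 0.272 ]
```

>>> apply_moves([
  {"dp":[0,0,0],"roll":-0.17,"grip":-0.2},
  {"dp":[0,0,0],"roll":-0.17,"grip":-0.2},
  {"dp":[0,0,0],"roll":-0.17,"grip":-0.2},
  {"dp":[0,0,0],"roll":-0.17,"grip":-0.2},
  {"dp":[0,0,0],"roll":-0.17,"grip":-0.2},
  {"dp":[0,0,0],"roll":-0.17,"grip":-0.2},
  {"dp":[0,0,0],"roll":-0.17,"grip":-0.2},
  {"dp":[0,0,0],"roll":-0.026,"grip":-0.2},
])

```text
time_s: 1.1
ee_pos: [0.164, -0.5248, 0.1807]
eef_rot: [-1.57, 0.0, -0.052]
force: [0.1, -0.4, 0.1]
grip_width: 0.0564
```

>>> apply_moves([
  {"dp":[0.025,0,0.05],"roll":0,"grip":-0.2},
  {"dp":[0.025,0,0.05],"roll":0,"grip":-0.2},
  {"dp":[0.025,0,0.05],"roll":0,"grip":-0.2},
  {"dp":[0.025,0,0.05],"roll":0,"grip":-0.2},
  {"dp":[0.025,0,0.05],"roll":0,"grip":-0.2},
  {"dp":[0.025,0,0.05],"roll":0,"grip":-0.2},
  {"dp":[0.025,0,0.05],"roll":0,"grip":-0.2},
  {"dp":[0.025,0,0.05],"roll":0,"grip":-0.2},
  {"dp":[0.025,0,0.05],"roll":0,"grip":-0.2},
  {"dp":[0.025,0,0.05],"roll":0,"grip":-0.2},
])

```text
time_s: 2.35
ee_pos: [0.4403, -0.0368, 0.1811]
eef_rot: [-1.571, -0.0, -0.055]
force: [0.4, -0.6, 0.2]
grip_width: 0.0567
```

>>> apply_moves([
  {"dp":[0.005,0.03,0.014],"roll":0,"grip":-0.2},
  {"dp":[0,0.04,0],"roll":0,"grip":-0.2},
  {"dp":[0,0.03,0],"roll":0,"grip":-0.2},
  {"dp":[0,0.005,0],"roll":0,"grip":-0.2},
])

```text
time_s: 2.85
ee_pos: [0.4444, -0.0247, 0.0746]
eef_rot: [-1.571, 0.003, -0.055]
force: [0.3, -0.8, 0.6]
grip_width: 0.0566
```

```bash
python3 - <<'E'
from h import *
o=ctrl.get_obs();print(o["ee_pos"])
t=imaging.camera("top");s=imaging.camera("side")
a=cv2.resize(t[175:265,235:395],(800,450),interpolation=cv2.INTER_CUBIC)
b=cv2.resize(s[165:245,225:335],(206,150),interpolation=cv2.INTER_CUBIC)
cv2.imwrite("pics/a1.png",np.vstack([a,np.hstack([b,np.zeros((150,594,3),np.uint8)])]))
print(proj("top",o["ee_pos"]-[0,0,.011]))
E
```

```text
[ 0.4444 -0.0247  0.0746]
[367.9548 224.5362]
```

View pics/a1.png

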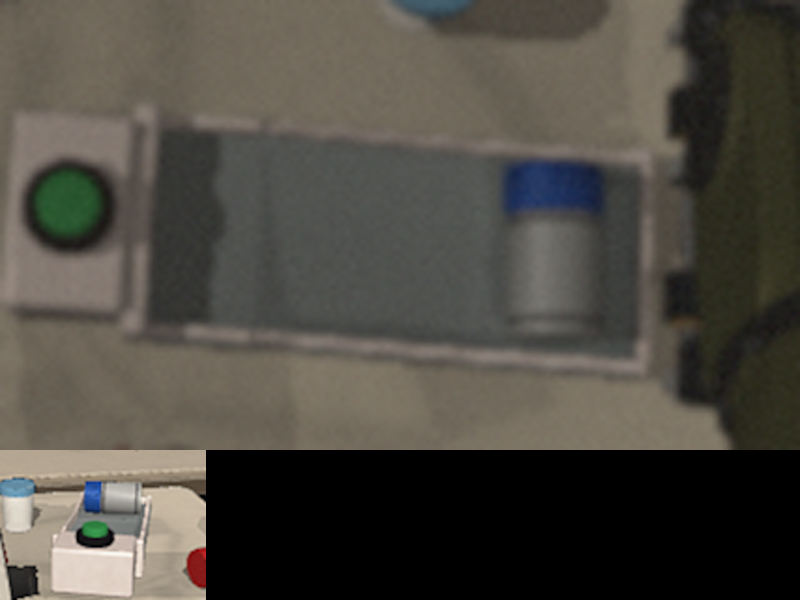

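The fingers sit centred on the canister, just down-ramp of the lip (crop x≈690), and the canister is undisturbed. Next I'll descend and creep up to contact.

>>> apply_moves([
  {"dp":[0.002,0.02,0],"roll":0,"grip":-0.2},
  {"dp":[0,0.015,0],"roll":0,"grip":-0.2},
  {"dp":[0,0.005,0],"roll":0,"grip":-0.2},
  {"dp":[0,0,0.003],"roll":0,"grip":-0.2},
  {"dp":[0,0,0.003],"roll":0,"grip":-0.2},
  {"dp":[0,0,0.002],"roll":0,"grip":-0.2},
  {"dp":[0,0,0.002],"roll":0,"grip":-0.2},
  {"dp":[0,0,0.001],"roll":0,"grip":-0.2},
  {"dp":[0,0,0.001],"roll":0,"grip":-0.2},
  {"dp":[0,0,0.001],"roll":0,"grip":-0.2},
])

```text
time_s: 4.2
ee_pos: [0.448, -0.012, 0.0359]
eef_rot: [-1.571, 0.0, -0.052]
force: [0.4, 0.4, -0.5]
grip_width: 0.0564
```

>>> apply_moves([
  {"dp":[0,0,0.001],"roll":0,"grip":-0.2},
  {"dp":[0,0,0.001],"roll":0,"grip":-0.2},
  {"dp":[0,0,0.001],"roll":0,"grip":-0.2},
  {"dp":[0,0,0.001],"roll":0,"grip":-0.2},
  {"dp":[0,0,0.001],"roll":0,"grip":-0.2},
  {"dp":[0,0,0.001],"roll":0,"grip":-0.2},
  {"dp":[0,0,0.001],"roll":0,"grip":-0.2},
  {"dp":[0,0,0.001],"roll":0,"grip":-0.2},
  {"dp":[0,0,0.001],"roll":0,"grip":-0.2},
  {"dp":[0,0,0.001],"roll":0,"grip":-0.2},
])

```text
time_s: 5.45
ee_pos: [0.4486, -0.002, 0.0359]
eef_rot: [-1.571, 0.0, -0.052]
force: [0.2, -0.4, -0.8]
grip_width: 0.0569
```

```bash
cat > loc.py <<'E'
from h import *
import sys
o=ctrl.get_obs();print("t",o["time_s"],"tcp",o["ee_pos"],"F",o["force"])
t=imaging.camera("top");cv2.imwrite(f"pics/{sys.argv[1]}.png",t)
z=float(sys.argv[2])
for a,r,c in blobs(t,(105,110,40),(130,255,255),(240,185,375,235),40):
    x=c[:,0,0];v=c[:,0,1].mean();L,R=ray("top",(x.min()-.5,v),z),ray("top",(x.max()+.5,v),z)
    m=(L+R)/2;print("cap ctr",m,"dia",L[1]-R[1],"angle",r[2],"gap to finger",m[1]-.025-(o["ee_pos"][1]+.008),"ramp x",(m[1]-.1253)*.998+.0025)
E
python3 loc.py p1 .033
```

```text
t 5.45 tcp [ 0.4486 -0.002   0.0359] F [ 0.156  -0.3833 -0.7648]
cap ctr [0.4799 0.0239 0.033 ] dia 0.05099993297637931 angle 90.0 gap to finger -0.007131465828428503 ramp x -0.09869030367343899
```

>>> apply_moves([
  {"dp":[0,0,0.001],"roll":0,"grip":-0.2},
  {"dp":[0,0,0.001],"roll":0,"grip":-0.2},
  {"dp":[0,0,0.001],"roll":0,"grip":-0.2},
  {"dp":[0,0,0.001],"roll":0,"grip":-0.2},
  {"dp":[0,0,0.001],"roll":0,"grip":-0.2},
  {"dp":[0,0,0.001],"roll":0,"grip":-0.2},
  {"dp":[0,0,0.001],"roll":0,"grip":-0.2},
  {"dp":[0,0,0.001],"roll":0,"grip":-0.2},
])

```text
time_s: 6.5
ee_pos: [0.449, 0.006, 0.0359]
eef_rot: [-1.571, 0.0, -0.052]
force: [0.2, -0.6, 0.2]
grip_width: 0.0563
```

```bash
python3 loc.py p2 .033
```

```text
t 6.5 tcp [0.449  0.006  0.0359] F [ 0.1571 -0.5528  0.1847]
cap ctr [0.4799 0.029  0.033 ] dia 0.040800766659177146 angle 90.0 gap to finger -0.009992019553556525 ramp x -0.09360311896827796
```

```bash
python3 - <<'E'
from h import *
t=cv2.imread("pics/p2.png");s=imaging.camera("side")
a=cv2.resize(t[190:255,290:400],(660,390),interpolation=cv2.INTER_CUBIC)
b=cv2.resize(s[165:215,250:330],(336,210),interpolation=cv2.INTER_CUBIC)
cv2.imwrite("pics/a2.png",cv2.convertScaleAbs(np.vstack([a,np.hstack([b,np.zeros((210,324,3),np.uint8)])]),alpha=1.5))
E
```

```text
(no output)
```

View pics/a2.png

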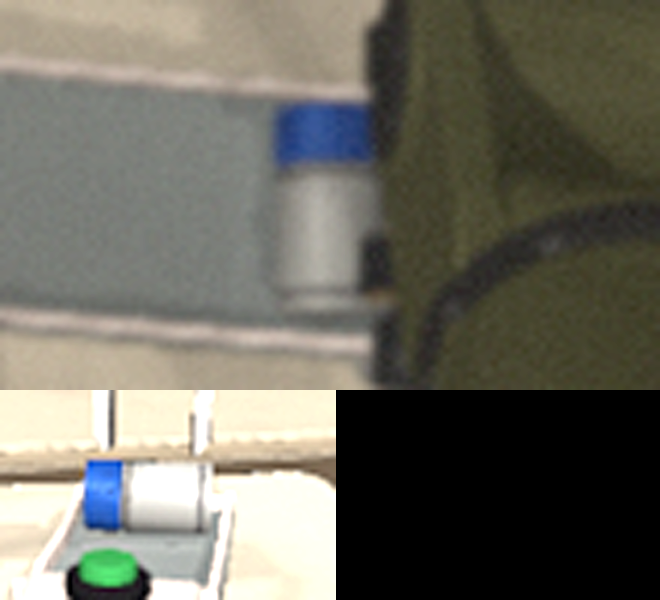

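The canister's left edge is unchanged at u≈335.7. In the side view both fingers stand behind it and within its length. There's no contact yet, although my estimate says there should be, so I'll cross-check the y position with the side view.

```bash
python3 - <<'E'
from h import *
print("cap side ray z=.033",ray("side",(274,189.5),.033),"top ray z=.05",ray("top",(345,212),.045))
for y in(.015,.025,.035,.045): print(y,proj("side",(.478,y,.033)),proj("top",(.478,y,.033)))
p=ctrl.get_obs()["ee_pos"]
for dx in(-.034,.034):
  for z in (.07,.1):print(dx,z,"finger px side",proj("side",(p[0]+dx,p[1],z)),"top",proj("top",(p[0]+dx,p[1]+.008,z)))
E
```

```text
cap side ray z=.033 [0.4794 0.0258 0.033 ] top ray z=.05 [0.478  0.0275 0.045 ]
0.015 [274.7126 188.3409] [349.0145 212.832 ]
0.025 [274.5037 189.4325] [345.0901 212.7752]
0.035 [274.2914 190.5428] [341.1658 212.7184]
0.045 [274.0753 191.6721] [337.2418 212.6616]
-0.034 0.07 finger px side [296.5114 176.2259] top [353.126  235.9059]
-0.034 0.1 finger px side [296.8973 166.3783] top [355.7448 234.5124]
0.034 0.07 finger px side [273.4307 175.4875] top [352.3319 208.4396]
0.034 0.1 finger px side [273.6   165.698] top [354.896  206.3273]
```

>>> apply_moves([
  {"dp":[0,0,0.001],"roll":0,"grip":-0.2},
  {"dp":[0,0,0.001],"roll":0,"grip":-0.2},
  {"dp":[0,0,0.001],"roll":0,"grip":-0.2},
  {"dp":[0,0,0.001],"roll":0,"grip":-0.2},
])

```text
time_s: 7.1
ee_pos: [0.4492, 0.01, 0.036]
eef_rot: [-1.571, -0.0, -0.052]
force: [0.9, -1.4, 0.7]
grip_width: 0.0561
```

```bash
python3 loc.py p3 .033
```

```text
t 7.1 tcp [0.4492 0.01   0.036 ] F [ 0.9061 -1.4031  0.7121]
cap ctr [0.4804 0.0315 0.033 ] dia 0.035703552328284205 angle 90.0 gap to finger -0.01146624550675512 ramp x -0.09106903939087602
```

Both cameras put the canister at y≈0.025, yet the fingers have advanced past that without moving it. I'll zoom in on the fingertips in the side view.

```bash
python3 - <<'E'
from h import *
t=cv2.imread("pics/p3.png");s=imaging.camera("side");cv2.imwrite("pics/s3.png",s)
a=cv2.resize(s[145:210,245:325],(800,650)[:2] if 0 else (492,400),interpolation=cv2.INTER_NEAREST)
b=cv2.resize(t[200:245,320:375],(306,250),interpolation=cv2.INTER_NEAREST)
b=np.vstack([b,np.zeros((150,306,3),np.uint8)])
cv2.imwrite("pics/a3.png",np.hstack([a,cv2.convertScaleAbs(b,alpha=1.6)]))
E
```

```text
(no output)
```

View pics/a3.png

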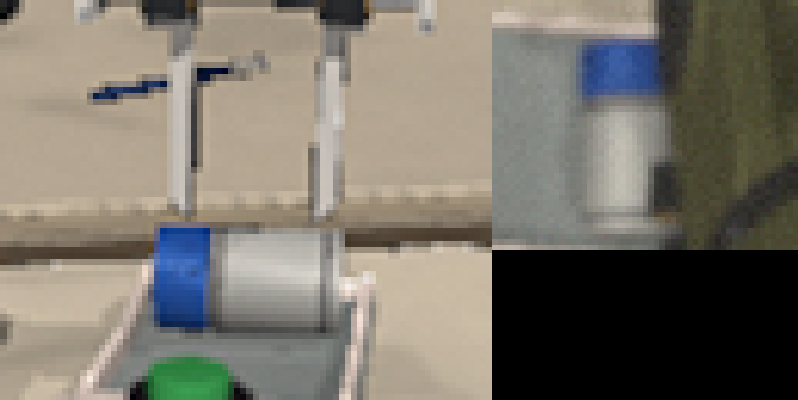

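The fingertips end at side row ≈180, above the canister top at row 182, so they're about 30 mm higher than the state suggests. I'll stop here, triangulate the gripper from both views, and compare with the reported pose.

```bash
python3 - <<'E'
from h import *
o=ctrl.get_obs();print(o)
for z in(.12,.15,.17): print(z,"block front top-ray",ray("top",(349.3,235),z))
# fingertip rows: for assumed y, z giving row 180 / 149
for y in(-.03,-.01,.01,.03):
  f=lambda r:min(np.arange(0,.25,.001),key=lambda z:abs(proj("side",(.449,y,z))[1]-r))
  print("y",y,"tip z",f(180),"body z",f(149.3))
for nm,u in(("L finger",245+181/6.15),("R finger",245+327/6.15)):print(nm,ray("side",(u,178),.06))
E
```

```text
{'time_s': 7.2, 'qpos': array([-0.0593,  0.2684,  1.9397,  0.    ,  0.9335, -0.0074]), 'joint_vel': array([-0.0013, -0.0001, -0.0001,  0.0012, -0.0003, -0.0024]), 'tau': array([  0.0723, -43.986 , -27.9516,   0.0638,   0.0174,   0.034 ]), 'ee_pos': array([0.4492, 0.01  , 0.0359]), 'eef_rot': array([-1.5708, -0.    , -0.0519]), 'force': array([-1.0168, -0.5228,  0.9726]), 'moment': array([-0.048 , -0.0863,  0.0027]), 'grip_width': 0.0564579046299469}
0.12 block front top-ray [0.4113 0.0334 0.12  ]
0.15 block front top-ray [0.4078 0.0395 0.15  ]
0.17 block front top-ray [0.4055 0.0435 0.17  ]
y -0.03 tip z 0.046 body z 0.14200000000000002
y -0.01 tip z 0.052000000000000005 body z 0.146
y 0.01 tip z 0.058 body z 0.151
y 0.03 tip z 0.065 body z 0.155
L finger [ 0.4803 -0.0014  0.06  ]
R finger [ 0.4098 -0.0092  0.06  ]
```

The views agree with the state in x and y to about 1 cm. In z the fingertips are actually at ≈0.055, not 0.025, so the tips skimmed just above the canister. I'll lift a little, back out, go lower in steps while watching the force, and check the tip height against the side view.

>>> apply_moves([
  {"dp":[0,-0.005,0],"roll":0,"grip":-0.2},
  {"dp":[0,0,-0.02],"roll":0,"grip":-0.2},
  {"dp":[0,0,-0.02],"roll":0,"grip":-0.2},
  {"dp":[0,0.005,-0.002],"roll":0,"grip":-0.2},
  {"dp":[0,0.005,0],"roll":0,"grip":-0.2},
  {"dp":[0,0.003,0],"roll":0,"grip":-0.2},
  {"dp":[0,0.003,0],"roll":0,"grip":-0.2},
  {"dp":[0,0.002,0],"roll":0,"grip":-0.2},
  {"dp":[0,0,0],"roll":0,"grip":-0.2},
])

```text
time_s: 8.32
ee_pos: [0.447, -0.0319, 0.0229]
eef_rot: [-1.571, 0.0, -0.052]
force: [-0.4, 0.5, 0.4]
grip_width: 0.0563
```

```bash
python3 - <<'E'
from h import *
o=ctrl.get_obs();print(o["time_s"],o["ee_pos"],o["force"])
s=imaging.camera("side");t=imaging.camera("top");cv2.imwrite("pics/s4.png",s);cv2.imwrite("pics/t4.png",t)
a=cv2.resize(s[145:210,245:325],(492,400),interpolation=cv2.INTER_CUBIC)
b=cv2.resize(t[195:255,320:382],(300,290),interpolation=cv2.INTER_CUBIC)
b=np.vstack([b,np.zeros((110,300,3),np.uint8)])
cv2.imwrite("pics/a4.png",np.hstack([a,cv2.convertScaleAbs(b,alpha=1.6)]))
E
```

```text
8.325 [ 0.447  -0.0319  0.0229] [-0.4406  0.4534  0.4204]
```

View pics/a4.png

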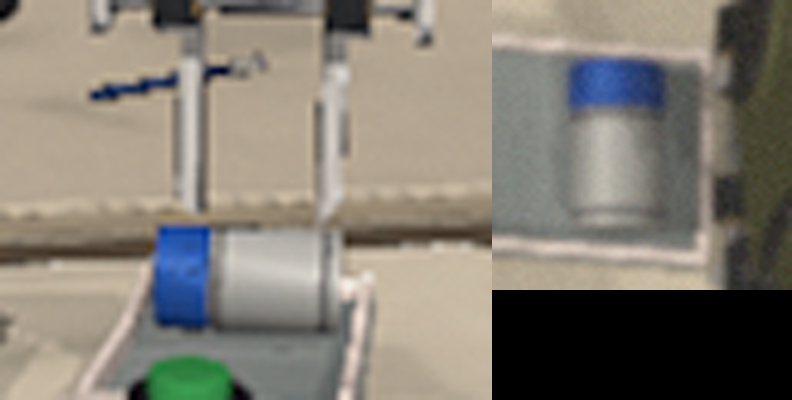

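The canister is undisturbed. The tips are still at row ≈180, which at y=-0.032 means z≈0.045, so the offset is consistently +33 mm (tip z ≈ reported z + 0.022). I'll go down to reported z≈0.004 and creep forward.

>>> apply_moves([
  {"dp":[0,0.004,0],"roll":0,"grip":-0.2},
  {"dp":[0,0.004,0],"roll":0,"grip":-0.2},
  {"dp":[0,0.003,0],"roll":0,"grip":-0.2},
  {"dp":[0,0.003,0],"roll":0,"grip":-0.2},
  {"dp":[0,0.002,0],"roll":0,"grip":-0.2},
  {"dp":[0,0.002,0],"roll":0,"grip":-0.2},
  {"dp":[0,0,0],"roll":0,"grip":-0.2},
])

```text
time_s: 9.3
ee_pos: [0.447, -0.032, 0.0049]
eef_rot: [-1.571, 0.0, -0.052]
force: [0.1, -1.3, -0.7]
grip_width: 0.0564
```

>>> apply_moves([
  {"dp":[0,0,0.002],"roll":0,"grip":-0.2},
  {"dp":[0,0,0.002],"roll":0,"grip":-0.2},
  {"dp":[0,0,0.002],"roll":0,"grip":-0.2},
  {"dp":[0,0,0.002],"roll":0,"grip":-0.2},
  {"dp":[0,0,0.002],"roll":0,"grip":-0.2},
  {"dp":[0,0,0.002],"roll":0,"grip":-0.2},
  {"dp":[0,0,0.002],"roll":0,"grip":-0.2},
  {"dp":[0,0,0.002],"roll":0,"grip":-0.2},
])

```text
time_s: 10.3
ee_pos: [0.4479, -0.0159, 0.005]
eef_rot: [-1.571, -0.0, -0.052]
force: [-0.1, -0.0, 0.4]
grip_width: 0.0564
```

```bash
python3 loc.py p5 .033; python3 - <<'E'
from h import *
s=imaging.camera("side");cv2.imwrite("pics/s5.png",s)
E
```

```text
t 10.3 tcp [ 0.4479 -0.0159  0.005 ] F [-0.0582 -0.0326  0.3502]
cap ctr [0.48   0.0252 0.033 ] dia 0.04845085770301763 angle 90.0 gap to finger 0.008087580171535186 ramp x -0.09742051439915436
```

>>> apply_moves([
  {"dp":[0,0,0.001],"roll":0,"grip":-0.2},
  {"dp":[0,0,0.001],"roll":0,"grip":-0.2},
  {"dp":[0,0,0.001],"roll":0,"grip":-0.2},
  {"dp":[0,0,0.001],"roll":0,"grip":-0.2},
  {"dp":[0,0,0.001],"roll":0,"grip":-0.2},
  {"dp":[0,0,0.001],"roll":0,"grip":-0.2},
  {"dp":[0,0,0.001],"roll":0,"grip":-0.2},
  {"dp":[0,0,0.001],"roll":0,"grip":-0.2},
  {"dp":[0,0,0.001],"roll":0,"grip":-0.2},
  {"dp":[0,0,0.001],"roll":0,"grip":-0.2},
])

```text
time_s: 11.65
ee_pos: [0.4483, -0.006, 0.0049]
eef_rot: [-1.571, 0.0, -0.052]
force: [-0.3, -1.0, -0.7]
grip_width: 0.0565
```

>>> apply_moves([
  {"dp":[0,0,0.0015],"roll":0,"grip":-0.2},
  {"dp":[0,0,0.0015],"roll":0,"grip":-0.2},
  {"dp":[0,0,0.0015],"roll":0,"grip":-0.2},
  {"dp":[0,0,0.0015],"roll":0,"grip":-0.2},
  {"dp":[0,0,0.0015],"roll":0,"grip":-0.2},
  {"dp":[0,0,0.0015],"roll":0,"grip":-0.2},
  {"dp":[0,0,0.0015],"roll":0,"grip":-0.2},
  {"dp":[0,0,0.0015],"roll":0,"grip":-0.2},
])

```text
time_s: 12.65
ee_pos: [0.449, 0.006, 0.005]
eef_rot: [-1.571, -0.0, -0.052]
force: [0.3, 0.3, 0.3]
grip_width: 0.0566
```

```bash
python3 loc.py p6 .033; python3 - <<'E'
from h import *
t=cv2.imread("pics/p6.png");s=imaging.camera("side")
a=cv2.resize(s[145:210,245:325],(492,400),interpolation=cv2.INTER_CUBIC)
b=cv2.resize(t[195:255,320:382],(300,290),interpolation=cv2.INTER_CUBIC)
b=np.vstack([b,np.zeros((110,300,3),np.uint8)])
cv2.imwrite("pics/a6.png",np.hstack([a,cv2.convertScaleAbs(b,alpha=1.6)]))
E
```

```text
t 12.65 tcp [0.449 0.006 0.005] F [0.2923 0.2788 0.2725]
cap ctr [0.4808 0.043  0.033 ] dia 0.04846033205540412 angle 90.0 gap to finger 0.003981921271454102 ramp x -0.07962952137340158
```

View pics/a6.png

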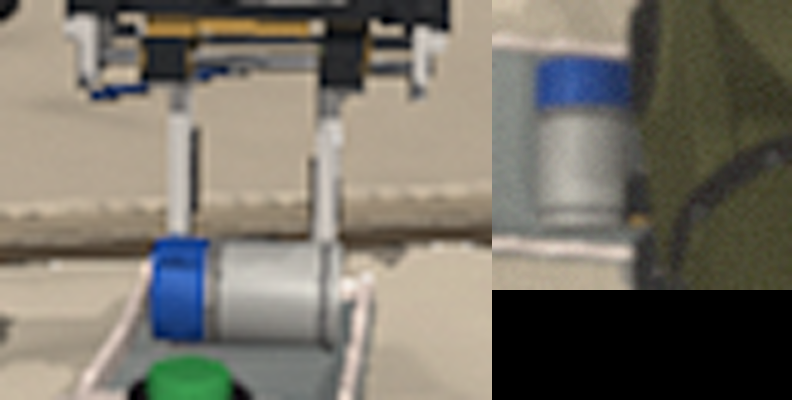

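Side view: both fingertips are now tucked behind the canister, still square and centred. It moved from y=0.025 to 0.042 with the fingers on it, so I'll keep pushing slowly.

>>> apply_moves([
  {"dp":[0,0,0.0015],"roll":0,"grip":-0.2},
  {"dp":[0,0,0.0015],"roll":0,"grip":-0.2},
  {"dp":[0,0,0.0015],"roll":0,"grip":-0.2},
  {"dp":[0,0,0.0015],"roll":0,"grip":-0.2},
  {"dp":[0,0,0.0015],"roll":0,"grip":-0.2},
  {"dp":[0,0,0.0015],"roll":0,"grip":-0.2},
  {"dp":[0,0,0.0015],"roll":0,"grip":-0.2},
  {"dp":[0,0,0.0015],"roll":0,"grip":-0.2},
  {"dp":[0,0,0.0015],"roll":0,"grip":-0.2},
  {"dp":[0,0,0.0015],"roll":0,"grip":-0.2},
])

```text
time_s: 14.0
ee_pos: [0.4498, 0.021, 0.005]
eef_rot: [-1.571, -0.0, -0.052]
force: [1.2, 0.3, 0.1]
grip_width: 0.0562
```

>>> apply_moves([
  {"dp":[0,0,0.0015],"roll":0,"grip":-0.2},
  {"dp":[0,0,0.0015],"roll":0,"grip":-0.2},
  {"dp":[0,-0.0002,0.0015],"roll":0,"grip":-0.2},
  {"dp":[0,-0.0002,0.0015],"roll":0,"grip":-0.2},
  {"dp":[0,-0.0002,0.0015],"roll":0,"grip":-0.2},
  {"dp":[0,-0.0002,0.0015],"roll":0,"grip":-0.2},
  {"dp":[0,-0.0002,0.0015],"roll":0,"grip":-0.2},
  {"dp":[0,-0.0002,0.0015],"roll":0,"grip":-0.2},
  {"dp":[0,-0.0002,0.0015],"roll":0,"grip":-0.2},
  {"dp":[0,-0.0002,0.0015],"roll":0,"grip":-0.2},
])

```text
time_s: 15.25
ee_pos: [0.4506, 0.036, 0.0066]
eef_rot: [-1.571, -0.0, -0.052]
force: [-0.0, -1.0, 1.2]
grip_width: 0.0564
```

```bash
python3 loc.py p7 .036
```

```text
t 15.25 tcp [0.4506 0.036  0.0066] F [-0.0361 -0.9903  1.1531]
cap ctr [0.4814 0.074  0.036 ] dia 0.03816848379085802 angle 90.0 gap to finger 0.005054266272608791 ramp x -0.048654513880365534
```

>>> apply_moves([
  {"dp":[0,-0.0002,0.0015],"roll":0,"grip":-0.2},
  {"dp":[0,-0.0002,0.0015],"roll":0,"grip":-0.2},
  {"dp":[0,-0.0002,0.0015],"roll":0,"grip":-0.2},
  {"dp":[0,-0.0002,0.0015],"roll":0,"grip":-0.2},
  {"dp":[0,-0.0002,0.0015],"roll":0,"grip":-0.2},
  {"dp":[0,-0.0002,0.0015],"roll":0,"grip":-0.2},
  {"dp":[0,-0.0002,0.0015],"roll":0,"grip":-0.2},
  {"dp":[0,-0.0002,0.0015],"roll":0,"grip":-0.2},
  {"dp":[0,-0.0002,0.0015],"roll":0,"grip":-0.2},
  {"dp":[0,-0.0002,0.0015],"roll":0,"grip":-0.2},
])

```text
time_s: 16.55
ee_pos: [0.4513, 0.051, 0.0085]
eef_rot: [-1.571, 0.0, -0.052]
force: [0.6, -2.1, 1.2]
grip_width: 0.0566
```

>>> apply_moves([
  {"dp":[0,-0.0002,0.0015],"roll":0,"grip":-0.2},
  {"dp":[0,-0.0002,0.0015],"roll":0,"grip":-0.2},
  {"dp":[0,-0.0002,0.0015],"roll":0,"grip":-0.2},
  {"dp":[0,-0.0002,0.0015],"roll":0,"grip":-0.2},
  {"dp":[0,-0.0002,0.0015],"roll":0,"grip":-0.2},
  {"dp":[0,-0.0002,0.0015],"roll":0,"grip":-0.2},
  {"dp":[0,-0.0002,0.0015],"roll":0,"grip":-0.2},
  {"dp":[0,-0.0002,0.0015],"roll":0,"grip":-0.2},
  {"dp":[0,-0.0002,0.0015],"roll":0,"grip":-0.2},
  {"dp":[0,-0.0002,0.0015],"roll":0,"grip":-0.2},
])

```text
time_s: 17.8
ee_pos: [0.4521, 0.066, 0.0106]
eef_rot: [-1.571, -0.0, -0.052]
force: [0.1, -1.4, 0.8]
grip_width: 0.0563
```

```bash
python3 loc.py p8 .041
```

```text
t 17.8 tcp [0.4521 0.066  0.0106] F [ 0.1219 -1.384   0.8192]
cap ctr [0.483  0.1077 0.041 ] dia 0.032952425429292165 angle 90.0 gap to finger 0.008740639305015174 ramp x -0.015060004925405933
```

>>> apply_moves([
  {"dp":[0,-0.0002,0.0015],"roll":0,"grip":-0.2},
  {"dp":[0,-0.0002,0.0015],"roll":0,"grip":-0.2},
  {"dp":[0,-0.0002,0.0015],"roll":0,"grip":-0.2},
  {"dp":[0,-0.0002,0.0015],"roll":0,"grip":-0.2},
  {"dp":[0,-0.0002,0.0015],"roll":0,"grip":-0.2},
  {"dp":[0,-0.0002,0.0015],"roll":0,"grip":-0.2},
  {"dp":[0,-0.0002,0.0015],"roll":0,"grip":-0.2},
  {"dp":[0,-0.0002,0.0015],"roll":0,"grip":-0.2},
  {"dp":[0,-0.0002,0.0015],"roll":0,"grip":-0.2},
  {"dp":[0,-0.0002,0.0015],"roll":0,"grip":-0.2},
])

```text
time_s: 19.1
ee_pos: [0.4529, 0.0809, 0.0126]
eef_rot: [-1.571, -0.0, -0.052]
force: [-0.4, -2.3, 0.8]
grip_width: 0.0565
```

>>> apply_moves([
  {"dp":[0,-0.0002,0.0015],"roll":0,"grip":-0.2},
  {"dp":[0,-0.0002,0.0015],"roll":0,"grip":-0.2},
  {"dp":[0,-0.0002,0.0015],"roll":0,"grip":-0.2},
  {"dp":[0,-0.0002,0.0015],"roll":0,"grip":-0.2},
  {"dp":[0,-0.0002,0.0015],"roll":0,"grip":-0.2},
  {"dp":[0,-0.0002,0.0015],"roll":0,"grip":-0.2},
  {"dp":[0,-0.0002,0.0015],"roll":0,"grip":-0.2},
  {"dp":[0,-0.0002,0.0015],"roll":0,"grip":-0.2},
  {"dp":[0,-0.0002,0.0015],"roll":0,"grip":-0.2},
  {"dp":[0,-0.0002,0.0015],"roll":0,"grip":-0.2},
])

```text
time_s: 20.35
ee_pos: [0.4537, 0.0959, 0.0146]
eef_rot: [-1.571, 0.0, -0.052]
force: [-0.6, -2.8, 0.7]
grip_width: 0.0564
```

>>> apply_moves([
  {"dp":[0,-0.0002,0.0015],"roll":0,"grip":-0.2},
  {"dp":[0,-0.0002,0.0015],"roll":0,"grip":-0.2},
  {"dp":[0,-0.0002,0.0015],"roll":0,"grip":-0.2},
  {"dp":[0,-0.0002,0.0015],"roll":0,"grip":-0.2},
  {"dp":[0,-0.0002,0.0015],"roll":0,"grip":-0.2},
  {"dp":[0,-0.0002,0.0015],"roll":0,"grip":-0.2},
  {"dp":[0,-0.0002,0.0015],"roll":0,"grip":-0.2},
  {"dp":[0,-0.0002,0.0015],"roll":0,"grip":-0.2},
  {"dp":[0,-0.0002,0.0015],"roll":0,"grip":-0.2},
  {"dp":[0,-0.0002,0.0015],"roll":0,"grip":-0.2},
])

```text
time_s: 21.6
ee_pos: [0.4545, 0.1109, 0.0166]
eef_rot: [-1.571, -0.0, -0.052]
force: [-0.1, -2.4, 0.7]
grip_width: 0.0563
```

```bash
python3 loc.py p9 .047
```

```text
t 21.6 tcp [0.4545 0.1109 0.0166] F [-0.1442 -2.3688  0.6664]
cap ctr [0.4853 0.1576 0.047 ] dia 0.020186086066568076 angle 90.0 gap to finger 0.01369983396510821 ramp x 0.03473820792675774
```

>>> apply_moves([
  {"dp":[0,-0.0002,0.0015],"roll":0,"grip":-0.2},
  {"dp":[0,-0.0002,0.0015],"roll":0,"grip":-0.2},
  {"dp":[0,-0.0002,0.0015],"roll":0,"grip":-0.2},
  {"dp":[0,-0.0002,0.0015],"roll":0,"grip":-0.2},
  {"dp":[0,-0.0002,0.0015],"roll":0,"grip":-0.2},
  {"dp":[0,-0.0002,0.0015],"roll":0,"grip":-0.2},
  {"dp":[0,-0.0002,0.0015],"roll":0,"grip":-0.2},
  {"dp":[0,-0.0002,0.0015],"roll":0,"grip":-0.2},
  {"dp":[0,-0.0002,0.0015],"roll":0,"grip":-0.2},
  {"dp":[0,-0.0002,0.0015],"roll":0,"grip":-0.2},
])

```text
time_s: 22.9
ee_pos: [0.4552, 0.1259, 0.0185]
eef_rot: [-1.571, 0.0, -0.052]
force: [-0.5, -1.4, 0.0]
grip_width: 0.0561
```

>>> apply_moves([
  {"dp":[0,-0.0002,0.0012],"roll":0,"grip":-0.2},
  {"dp":[0,-0.0002,0.0012],"roll":0,"grip":-0.2},
  {"dp":[0,-0.0002,0.0012],"roll":0,"grip":-0.2},
  {"dp":[0,-0.0002,0.0012],"roll":0,"grip":-0.2},
  {"dp":[0,-0.0002,0.0012],"roll":0,"grip":-0.2},
  {"dp":[0,-0.0002,0.001],"roll":0,"grip":-0.2},
  {"dp":[0,-0.0002,0.001],"roll":0,"grip":-0.2},
  {"dp":[0,0,0.001],"roll":0,"grip":-0.2},
  {"dp":[0,0,0.001],"roll":0,"grip":-0.2},
  {"dp":[0,0,0.001],"roll":0,"grip":-0.2},
])

```text
time_s: 24.15
ee_pos: [0.4558, 0.1369, 0.0199]
eef_rot: [-1.571, 0.0, -0.052]
force: [0.7, -1.4, 1.2]
grip_width: 0.0565
```

>>> apply_moves([
  {"dp":[0,0,0.001],"roll":0,"grip":-0.2},
  {"dp":[0,0,0.001],"roll":0,"grip":-0.2},
  {"dp":[0,0,0.001],"roll":0,"grip":-0.2},
  {"dp":[0,0,0.001],"roll":0,"grip":-0.2},
  {"dp":[0,0,0.001],"roll":0,"grip":-0.2},
  {"dp":[0,0,0.001],"roll":0,"grip":-0.2},
  {"dp":[0,0,0.001],"roll":0,"grip":-0.2},
  {"dp":[0,0,0.001],"roll":0,"grip":-0.2},
])

```text
time_s: 25.15
ee_pos: [0.4562, 0.1448, 0.0199]
eef_rot: [-1.571, 0.0, -0.052]
force: [0.6, 0.0, 0.1]
grip_width: 0.0565
```

```bash
python3 loc.py p10 .048
```

```text
t 25.15 tcp [0.4562 0.1448 0.0199] F [0.5965 0.0319 0.0847]
cap ctr [0.4886 0.2081 0.048 ] dia 0.03532195922720449 angle 90.0 gap to finger 0.030318776926930552 ramp x 0.08516788093001577
```

The force dropped to zero and the canister rolled into the seat (centre at ramp x≈0.078, expected 0.080). I'll lift straight up, close the fingers, and check the seat.

>>> apply_moves([
  {"dp":[0,-0.01,0],"roll":0,"grip":-0.2},
  {"dp":[0,-0.03,0],"roll":0,"grip":-0.2},
  {"dp":[0,-0.03,0],"roll":0,"grip":-0.2},
  {"dp":[0,-0.03,0],"roll":0,"grip":0.4},
  {"dp":[0,0,0],"roll":0,"grip":1},
])

```text
time_s: 25.82
ee_pos: [0.4573, 0.145, 0.1224]
eef_rot: [-1.57, -0.004, -0.052]
force: [-0.8, 0.2, -1.2]
grip_width: 0.0397
```

```bash
python3 loc.py p11 .0445; python3 - <<'E'
from h import *
t=cv2.imread("pics/p11.png");s=imaging.camera("side");cv2.imwrite("pics/s11.png",s)
a=cv2.resize(s[140:240,220:345],(450,360),interpolation=cv2.INTER_CUBIC)
b=cv2.resize(t[185:257,225:295],(350,360),interpolation=cv2.INTER_CUBIC)
cv2.imwrite("pics/a11.png",np.hstack([a,cv2.convertScaleAbs(b,alpha=1.6)]))
E
```

```text
t 25.825 tcp [0.4573 0.145  0.1224] F [-0.7898  0.1651 -1.2111]
cap ctr [0.4888 0.2017 0.0445] dia 0.04808060791056196 angle 4.763641834259033 gap to finger 0.023712105733923794 ramp x 0.07872861445836839
```

View pics/a11.png

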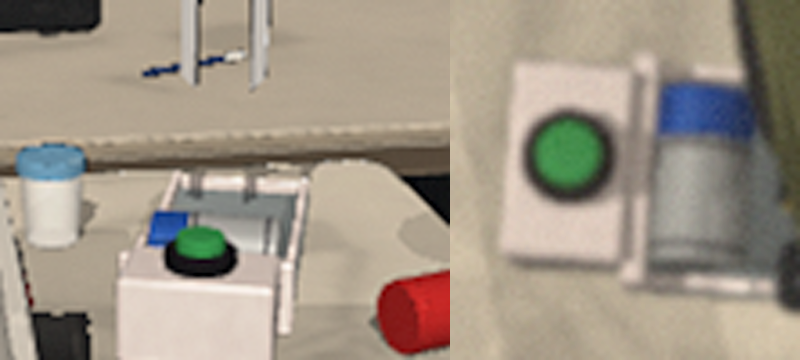

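The canister lies square against the stop, its cap at crop (705,110) hard by the stop plate, and the cup and red cylinder are unmoved. Next is the button.

>>> apply_moves([
  {"dp":[0,0,0.042],"roll":0,"grip":1},
  {"dp":[0,0,0.042],"roll":0,"grip":1},
  {"dp":[0,0,0.042],"roll":0,"grip":1},
  {"dp":[0,0.02,0],"roll":0,"grip":1},
  {"dp":[0,0.015,0],"roll":0,"grip":1},
  {"dp":[0,0.005,0],"roll":0,"grip":1},
  {"dp":[0,0,0],"roll":0,"grip":1},
])

```text
time_s: 26.8
ee_pos: [0.4628, 0.2702, 0.0798]
eef_rot: [-1.571, 0.001, -0.053]
force: [-0.2, -0.4, -1.1]
grip_width: 0.0001
```

```bash
python3 - <<'E'
from h import *
o=ctrl.get_obs();print(o["time_s"],o["ee_pos"],o["force"],o["grip_width"])
t=imaging.camera("top");s=imaging.camera("side")
a=cv2.resize(s[140:240,220:345],(450,360),interpolation=cv2.INTER_CUBIC)
b=cv2.resize(t[185:257,225:295],(350,360),interpolation=cv2.INTER_CUBIC)
cv2.imwrite("pics/a12.png",np.hstack([a,cv2.convertScaleAbs(b,alpha=1.6)]))
E
```

```text
26.8 [0.4628 0.2702 0.0798] [-0.1846 -0.3621 -1.0686] 9.055355534286425e-05
```

View pics/a12.png

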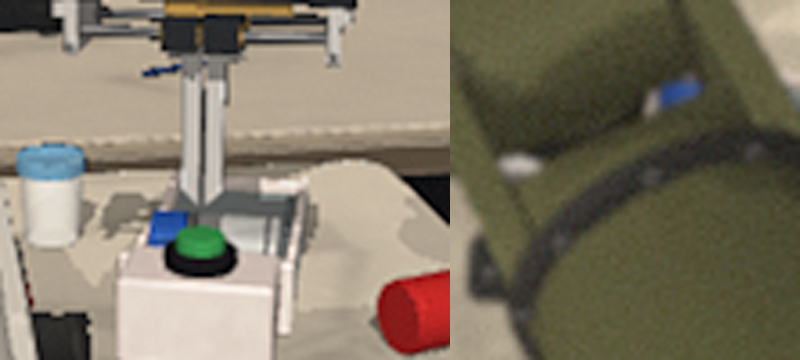

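The closed fingertips (side crop (203,205)) are centred above the button, about 30 mm over it. I'll descend gently.

>>> apply_moves([
  {"dp":[0,0.006,0],"roll":0,"grip":1},
  {"dp":[0,0.006,0],"roll":0,"grip":1},
  {"dp":[0,0.004,0],"roll":0,"grip":1},
  {"dp":[0,0.002,0],"roll":0,"grip":1},
  {"dp":[0,0.002,0],"roll":0,"grip":1},
  {"dp":[0,0,0],"roll":0,"grip":1},
])

```text
time_s: 27.65
ee_pos: [0.4627, 0.2706, 0.0599]
eef_rot: [-1.571, 0.0, -0.052]
force: [0.8, 0.1, -0.1]
grip_width: 0.0005
```

>>> apply_moves([
  {"dp":[0,0.001,0],"roll":0,"grip":1},
  {"dp":[0,0.001,0],"roll":0,"grip":1},
  {"dp":[0,0.001,0],"roll":0,"grip":1},
  {"dp":[0,0.001,0],"roll":0,"grip":1},
  {"dp":[0,0.001,0],"roll":0,"grip":1},
])

```text
time_s: 28.28
ee_pos: [0.4628, 0.2706, 0.055]
eef_rot: [-1.571, -0.0, -0.052]
force: [-1.5, 0.1, 1.9]
grip_width: 0.0005
```

>>> apply_moves([
  {"dp":[0,0.001,0],"roll":0,"grip":1},
  {"dp":[0,0.001,0],"roll":0,"grip":1},
  {"dp":[0,0.001,0],"roll":0,"grip":1},
  {"dp":[0,0,0],"roll":0,"grip":1},
])

```text
time_s: 28.78
ee_pos: [0.4628, 0.2706, 0.0519]
eef_rot: [-1.571, -0.0, -0.052]
force: [-0.7, 0.2, 3.8]
grip_width: 0.0005
```

>>> apply_moves([
  {"dp":[0,0.001,0],"roll":0,"grip":1},
  {"dp":[0,0.001,0],"roll":0,"grip":1},
])

```text
time_s: 29.02
ee_pos: [0.463, 0.2707, 0.0513]
eef_rot: [-1.57, -0.001, -0.052]
force: [-8.7, -4.2, 25.3]
grip_width: 0.0006
```

>>> apply_moves([
  {"dp":[0,0.0005,0],"roll":0,"grip":1},
  {"dp":[0,0,0],"roll":0,"grip":1},
])

```text
time_s: 29.28
ee_pos: [0.463, 0.2707, 0.0513]
eef_rot: [-1.57, -0.001, -0.052]
force: [-9.7, -5.0, 25.7]
grip_width: 0.0002
```

The button bottomed at z≈0.0513, where the force jumped from 4 to 25 N. I'll release it slowly and then lift clear.

>>> apply_moves([
  {"dp":[0,-0.002,0],"roll":0,"grip":1},
  {"dp":[0,-0.003,0],"roll":0,"grip":1},
  {"dp":[0,-0.005,0],"roll":0,"grip":1},
  {"dp":[0,-0.02,0],"roll":0,"grip":1},
  {"dp":[0,-0.04,0],"roll":0,"grip":1},
  {"dp":[0,-0.05,0],"roll":0,"grip":1},
  {"dp":[0,0,-0.05],"roll":0,"grip":1},
  {"dp":[0,0,-0.05],"roll":0,"grip":1},
  {"dp":[0,0,-0.05],"roll":0,"grip":1},
  {"dp":[0,0,-0.05],"roll":0,"grip":1},
])

```text
time_s: 30.52
ee_pos: [0.4519, 0.0693, 0.1695]
eef_rot: [-1.571, 0.0, -0.052]
force: [0.6, 0.6, -0.4]
grip_width: 0.0004
```

>>> apply_moves([
  {"dp":[0,0,-0.05],"roll":0,"grip":1},
  {"dp":[0,0,-0.03],"roll":0,"grip":1},
  {"dp":[0,0,0],"roll":0,"grip":1},
  {"dp":[0,0,0],"roll":0,"grip":1},
])

```text
time_s: 31.02
ee_pos: [0.4481, -0.0086, 0.1694]
eef_rot: [-1.571, 0.0, -0.052]
force: [0.1, 0.3, -0.3]
grip_width: 0.0007
```

```bash
python3 loc.py p13 .0445; python3 - <<'E'
from h import *
t=cv2.imread("pics/p13.png");s=imaging.camera("side")
for nm,im,old,box in(("top",t,"pics/top0.png",(230,190,270,240)),("side",s,"pics/side0.png",(250,190,300,230))):
    for f in(im,cv2.imread(old)):
        for a,r,c in blobs(f,(45,80,30),(85,255,255),box,20):print("green",nm,a,r)
a=cv2.resize(s[140:300,180:370],(428,360),interpolation=cv2.INTER_CUBIC)
b=cv2.resize(t[95:305,125:375],(428-56,312),interpolation=cv2.INTER_CUBIC);b=np.vstack([b,np.zeros((48,372,3),np.uint8)])
cv2.imwrite("pics/a13.png",np.hstack([a,cv2.convertScaleAbs(b,alpha=1.6)]))
E
```

```text
t 31.025 tcp [ 0.4481 -0.0086  0.1694] F [ 0.0713  0.2566 -0.256 ]
cap ctr [0.4888 0.2029 0.0445] dia 0.04555006615545229 angle 4.763641834259033 gap to finger 0.1785104187328294 ramp x 0.0799913547941681
green top 136.0 ((248.00003051757812, 215.50003051757812), (13.435027122497559, 13.435027122497559), 45.0)
green top 139.5 ((248.5, 215.0), (13.0, 14.0), 0.0)
green side 92.5 ((275.0, 207.0), (8.0, 14.0), 90.0)
green side 98.0 ((275.0, 207.0), (8.0, 14.0), 90.0)
```

View pics/a13.png

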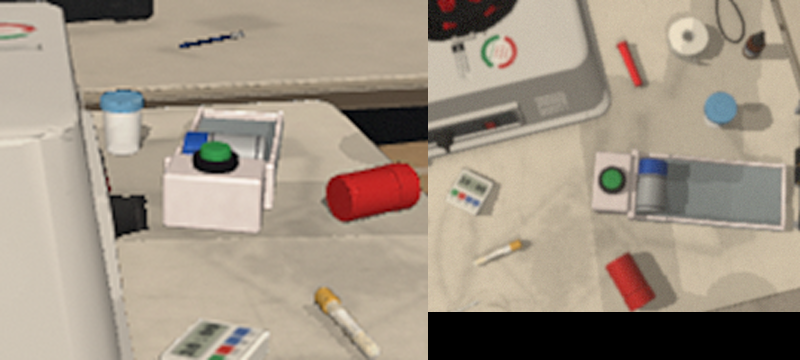

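The canister is in the seat at ramp x≈0.080, the button is back up with the same blob as at the start, and all the other items are where they were. The arm is clear, so I'm handing in.

```bash
python3 -c "
from station import ctrl
print(ctrl.hand_in())"
```

```text
the job is handed in; nothing more can be done
None
```

I pushed the blue-capped canister up the ramp at about 12 mm/s with two spread fingertips. It went over the crest and rolled into the seat. I then pressed the green button with the fingers closed, let it come up, and handed in with the arm clear. The robot clock read 31 s.

**Last checks, all passed:**
- **Canister:** its centre is at ramp x ≈ 0.080 m (seat 0.080), lying square against the stop.
- **Button:** it bottomed after about 6 mm, with the force jumping from about 4 N to 25 N. It looks the same in both views as at the start, so it is back up.
- **Other items:** the cup, timer, label roll, tube, dropper and red look-alike looked unmoved in the final picture.

**What disagreed:**
- **Fingertip height:** the cameras showed the fingertips about 33 mm higher than the reported TCP height and the stated fingertip length imply. My first approach therefore passed just over the canister, with at most about 1 N of force and no visible movement. I backed out, corrected for the offset, and the push then made contact where expected.
- **Pressing force:** about 26 N down when the button bottomed is well above the 4 N needed. It was on the fingertips only and below the limits.

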